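Roll the capacitor into line with the test pin

TASK

Roll the big capacitor that lies on the grey bench mat, by pushing on its top with the fingertips, until the stud on its end is in line with the brass test pin and the capacitor is still roughly square to it, then leave it lying still and take the hand away. It must really roll along the mat: do not grip, lift or carry it, and push only on its upper part. Do not touch or hit the test pin, and leave everything else on the bench where it is.

Things in the scene. Friction and masses are not known exactly. Their poses are not given: they have to be found in the camera images.
- capacitor: Large black can capacitor lying on the mat, 76 mm in diameter, 110 mm long, about 0.55 kg. Origin: its middle, on its axis, 38 mm below its top. Its x axis is the can's axis and points to the stud end; y and z turn as it rolls (z up at the start). It rolls under a light push and stops within a few mm when let go. A fingertip sticking to its top moves twice as far as the axis, so use several strokes.
- stud_tip (a point): Centre of the end of the bare aluminium stud, 12 mm in diameter, that stands out 12 mm from the middle of one end of the capacitor (67 mm from the can's middle, along its x axis).
- pin_tip (a point): Point of the brass test pin, 38 mm above the mat, as high as the capacitor's axis. Its x axis is the line of the pin, which points along -x towards the lane where the capacitor rolls; y runs along that lane, z is up. In line: the stud tip has y about 0 in this frame, with a gap of some 5 to 30 mm left between stud and pin.
- test_pin: Fixture of the brass pin: black base 50 x 50 x 10 mm, clear acrylic post 16 mm thick, 32 mm wide, 62 mm high, through which the brass pin (6 mm in diameter at its end) passes. Fixed to the mat, on the side away from the robot, to the left or right of the capacitor. Origin: centre of the underside; axes as the pin's.
- mat: Grey flat bench mat, 340 (x) x 440 (y) x 3 mm, fixed to the bench at a varying position and yaw; the capacitor rolls along its y axis, either way. Origin: centre of its underside, at the bench surface.
- heat_sink: Loose aluminium finned heat sink 50 x 50 x 45 mm on the mat, on the other side from the test pin. Origin: centre of the underside. To be left alone.
- project_case: Loose clear acrylic case 70 x 50 x 30 mm with a small green board inside, between test pin and heat sink. Origin: centre of the underside. To be left alone.
- small_can: Small capacitor can standing upright, 30 mm in diameter and 45 mm high, on the mat's robot side. Origin: centre of the underside. To be left alone.
- screwdriver: Screwdriver 160 mm long lying on the mat's robot side. To be left alone.
- multimeter: Yellow multimeter 150 x 75 x 35 mm lying on the bench to the right. To be left alone.
- parts_cup: White cup 70 mm across, 50 mm high, on the bench to the left. To be left alone.
Not all that is in view belongs to the job. Leave any red look-alike of the capacitor alone. Leave any blue or purple look-alike of the test_pin alone.

How it is judged:
By the outcome, as a careful person would: the job done as asked, in the order asked, and still so for the second after the job is handed in, with the robot touching nothing.
It also fails if it takes over 64 s, if anything falls off the work surface, if the arm or the gripper's body presses on something with over 40 N, if the wrist force passes 120 N, or if a joint passes its speed limit or range.

ROBOT

A 6-joint arm with a two-finger parallel gripper is mounted at the origin on the work surface. World frame = base frame: x ahead of the robot, y to its left, z up, the work surface at z = 0. Lengths are in mm, angles in rad, forces in N, time in s.
With the tool pointing down it reaches from about 350 to 950 mm from the base axis. Payload 17.4 kg.
Tool frame: the origin (TCP) lies on the mounting face of the last link; the fingertips stand r.tcp_to_tips ahead of it and the grasp point (between the pads) lies 167 mm ahead of it (r.tcp_to_tips is the distance from the TCP to the fingertips, in mm); z points along the fingers, y is the line along which they close (so a half turn about z gives the same grasp; the last joint's range is limited). The gripper opens to 93 mm and grips with 3 to 60 N. Pads are 15 mm wide; open, the fingers measure 128 mm over their backs; the gripper's body (75 mm by 188 mm) begins 65 mm behind the grasp point.
Start: joints at [1.184, 0.116, 1.442, -0, 1.584, -0.038], TCP at [230.704, 634.358, 404.746] pointing down, gripper open.
Joint ranges: [-2.83, 2.83], [-0.83, 2.19], [0.07, 2.5], [-1.14, 4.28], [0.01, 3], [-2.97, 2.97]. Speed limits (rad/s): [1.89, 1.89, 2.22, 3.14, 3.14, 3.14].

INTERFACE

Orientations are given as a 3x3 rotation matrix whose columns are the frame's x, y, z axes.
In Python, from workcell import r, snapshot, camera_params, job gives the robot as it stands. The module is installed in compiled form; this text tells all that it offers.
- The arm moves only by the tool step_arm, never from a script. Its argument "targets" is a list of rows, each a list of 3 entries, a list of its own where there are three numbers: the shift along the tool's x, y, z scaled (see below), then the turn, a rotation vector about the tool's x, y, z scaled (see below), then the closure, from -1 (fully open) to 1 (shut). A call has exactly 5 rows; each row shifts and turns the commanded pose from where the row before left it, along the tool's axes as they then stand; what a row does not reach is not made up. The controller multiplies each number of a shift by 0.12 m and each number of a turn by 90 degrees. A row lasts 1/8 s, in which the tool goes at most 62.5 mm and 10.7 degrees, less where a joint would pass 70% of its speed; a pose out of reach is approached as far as the arm can. A call with a number of a shift or a turn outside -1 to 1 is refused whole. A call with a gripper value outside its range is refused whole. The fingers move at their own pace and stop on an object; "grip_force" is the grip in N (left out, the last holds). Time passes only in rows, so rows that do not move let the fingers close, or fill a call up. It gives the time, the measured TCP pose, the force, the opening and the grip force at its end, in the units of the state.
- r.get_state(): the state, without advancing time (a new reading comes with each control period).
- snapshot(name): name is "scene" or "top" or "wrist"; returns the picture (480x640x3 uint8, red, green, blue); there is no depth.
- camera_params(name): a dict with "fov_y" (degrees; the focal length in pixels is half the picture's height over the tangent of half this angle, whatever the lens; pixels are square), "cx", "cy" (the principal point, pixels), "k1" (the pictures are not rectified: a ray, as slopes to the right and down, at radius r is drawn at 1 + k1 r^2 times it, then the intrinsics apply), "extrinsics" (4x4, takes a point from world to camera coordinates). Camera axes: x right, y down, z forward; pixel columns grow to the right and rows downward; lengths in mm; the calibration is good to about 2 mm. A picture is of the moment at which its call begins: read the wrist's pose just before it. camera_params takes no time and is no camera call; for the wrist camera it gives the pose at the moment of the call.
- job.sign_off(): hands the job in; it is judged then, once.
The state is a dict: "time_s": time; "joint_pos": joint angles; "dq": joint speeds; "joint_efforts": joint torques, N m; "position": TCP position; "tcp_rot": TCP orientation; "contact_force": force on the tool from outside, world axes, zero at the start; "torque": the same for the moment, N m; "gripper_width": finger opening in mm; "grasp_force": force on a finger pad.
Only numpy, scipy, OpenCV 4.12 (cv2) and the standard library are available. Lean on these libraries where they do the work, as an engineer would, in place of code of your own. Each camera call takes 0.05 s, during which the arm holds its last target. There are 200 camera calls.

## Working session

There is one attempt and no reset: what is moved stays moved. The work goes in short steps, Python scripts to look and compute and a tool call to move; the robot and the scene stay as the last step left them, time stands still between calls to the robot, and variables do not carry over. Pictures are saved under pics/ and viewed, at most 10 in all, crops included, and the job is handed in when it is done.

Besides the shell and the picture viewer there is one more tool, called after "Emit:" as a command line: name --argument value ..., lists and objects as JSON in quotes. step_arm: Moves the arm, as the interface text tells. Its arguments: {"type":"object","properties":{"targets":{"type":"array","items":{"type":"array"}},"grip_force":{"type":"number"}},"required":["targets"]}

```bash
mkdir -p pics; cat > h.py <<'E'
import numpy as np, cv2
from workcell import r, snapshot, camera_params, job
def ray(name,u,v,P=None):
    P=P or camera_params(name); f=240/np.tan(np.radians(P["fov_y"])/2)
    d=np.array([(u-P["cx"])/f,(v-P["cy"])/f]); s=d.copy()
    for _ in range(30): s=d/(1+P["k1"]*(s@s))
    E=np.array(P["extrinsics"]); R=E[:3,:3]
    return -R.T@E[:3,3], R.T@np.array([s[0],s[1],1])
def at_z(name,u,v,z,P=None):
    o,d=ray(name,u,v,P); return o+d*(z-o[2])/d[2]
def proj(name,X,P=None):
    P=P or camera_params(name); f=240/np.tan(np.radians(P["fov_y"])/2)
    E=np.array(P["extrinsics"]); c=E[:3,:3]@np.array(X,float)+E[:3,3]; s=c[:2]/c[2]; s=s*(1+P["k1"]*(s@s))
    return s*f+[P["cx"],P["cy"]]
def save(name,fn):
    im=snapshot(name); cv2.imwrite("pics/"+fn,im[:,:,::-1]); return im
E
python3 - <<'E'
from h import *
save("top","t0.png");save("scene","s0.png")
s=r.get_state();print(s["position"],s["tcp_rot"],r.tcp_to_tips,s["time_s"])
for n in("top","scene"):
  o,d=ray(n,320,240);print(n,o,d)
E
```

```text
[230.70219736 634.36309628 404.09004953] [[-9.39784740e-01  3.41766720e-01 -3.89802994e-04]
 [ 3.41766939e-01  9.39784283e-01 -9.28201220e-04]
 [ 4.91024405e-05 -1.00553112e-03 -9.99999493e-01]] 186.1 0.1
top [ 368.30057715  -13.73687534 1623.89521038] [ 0.12570906  0.01780412 -0.99191967]
scene [1374.18857335 -117.83280828  850.86872551] [-0.72453194  0.09257122 -0.68311105]
```

View pics/t0.png

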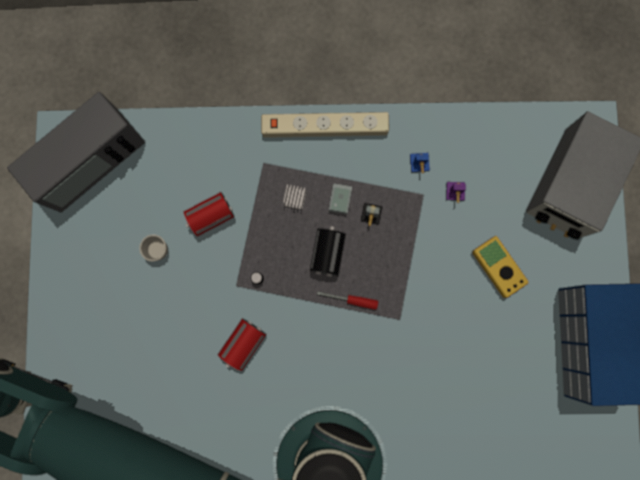

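View pics/s0.png

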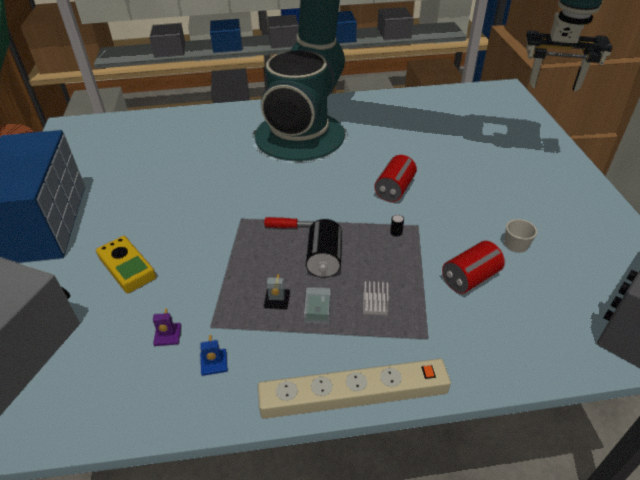

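The top view shows the mat (corners ≈(264,164), (423,196), (401,319), (237,287)), the black capacitor at ≈(328,253) with its stud at the upper end, and the pin at ≈(372,215) with its tip pointing down. The scene view agrees.

```bash
python3 - <<'E'
from h import *
c=[at_z("top",u,v,3)for u,v in[(264,164),(423,196),(401,319),(237,287)]]
print(np.round(c,0)); m=np.mean(c,0);print(m)
print("cap",at_z("top",328,253,60),"pin",at_z("top",371,227,41))
a=c[0]-c[3]+c[1]-c[2];print("yaw",np.arctan2(a[1],a[0]), np.linalg.norm(a)/2)
im=cv2.imread("pics/t0.png")[180:320,240:420];cv2.imwrite("pics/t0c.png",cv2.resize(im,None,fx=4.2,fy=4.2,interpolation=2))
E
```

```text
[[ 782.  164.    3.]
 [ 688. -260.    3.]
 [ 364. -193.    3.]
 [ 452.  235.    3.]]
[571.49158441 -13.6849881    3.        ]
cap [532.8750307   -5.62232297  60.        ] pin [ 600.89984886 -117.625509     41.        ]
yaw -0.20924439333363526 334.32440530851443
```

View pics/t0c.png

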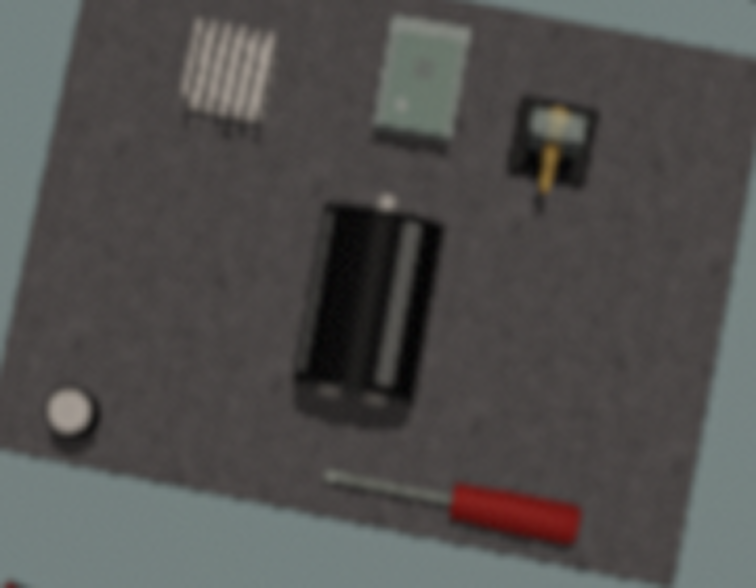

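```bash
cat >> h.py <<'E'
from scipy.spatial.transform import Rotation as Ro
def rot(yaw): # tool down, tool y at world angle yaw
    y=np.array([np.cos(yaw),np.sin(yaw),0]);z=np.array([0,0,-1.]);return np.array([np.cross(y,z),y,z]).T
def plan(p1,yaw,n):
    s=r.get_state();R=np.array(s["tcp_rot"]);p=np.array(s["position"])
    w=Ro.from_matrix(R.T@rot(yaw)).as_rotvec();d=(np.array(p1)-p)/n
    for i in range(n):
        Ri=R@Ro.from_rotvec(w*i/n).as_matrix()
        print(i,np.round(Ri.T@d/120,3).tolist(),np.round(w/n/(np.pi/2),4).tolist())
E
python3 - <<'E'
from h import *
st=at_z("top",332.1,227.9,41);pt=at_z("top",369.8,225.2,41)
print(st,pt,rot(-.209).T@(pt-st))
plan([540,-30,404],-.209,15)
E
```

```text
[600.01213644 -17.01097564  41.        ] [ 605.65001322 -114.62739168   41.        ] [-94.32241742  25.76881658   0.        ]
0 [-0.288, -0.288, 0.0] [-0.0, 0.0, 0.0607]
1 [-0.314, -0.259, 0.0] [-0.0, 0.0, 0.0607]
2 [-0.337, -0.228, 0.0] [-0.0, 0.0, 0.0607]
3 [-0.357, -0.195, 0.0] [-0.0, 0.0, 0.0607]
4 [-0.374, -0.16, 0.0] [-0.0, 0.0, 0.0607]
5 [-0.388, -0.124, 0.0] [-0.0, 0.0, 0.0607]
6 [-0.398, -0.086, 0.0] [-0.0, 0.0, 0.0607]
7 [-0.404, -0.048, 0.0] [-0.0, 0.0, 0.0607]
8 [-0.407, -0.009, 0.0] [-0.0, 0.0, 0.0607]
9 [-0.406, 0.029, 0.0] [-0.0, 0.0, 0.0607]
10 [-0.401, 0.068, 0.0] [-0.0, 0.0, 0.0607]
11 [-0.393, 0.106, 0.0] [-0.0, 0.0, 0.0607]
12 [-0.381, 0.143, 0.0] [-0.0, 0.0, 0.0607]
13 [-0.366, 0.179, 0.0] [-0.0, 0.0, 0.0607]
14 [-0.347, 0.213, 0.0] [-0.0, 0.0, 0.0607]
```

Emit:
step_arm --targets '[[[-0.29,-0.29,0],[0,0,0.061],-0.1],[[-0.31,-0.26,0],[0,0,0.061],-0.1],[[-0.34,-0.23,0],[0,0,0.061],-0.1],[[-0.36,-0.2,0],[0,0,0.061],-0.1],[[-0.37,-0.16,0],[0,0,0.061],-0.1]]'

```text
time_s: 0.72
position: [333.5, 410.5, 404.5]
tcp_rot: [[-0.674, 0.739, -0.0], [0.739, 0.674, -0.0], [-0.0, -0.0, -1.0]]
contact_force: [0.9, -0.5, 0.3]
gripper_width: 52.0
grasp_force: 0.0
```

Emit:
step_arm --targets '[[[-0.39,-0.12,0],[0,0,0.061],-0.1],[[-0.4,-0.09,0],[0,0,0.061],-0.1],[[-0.4,-0.05,0],[0,0,0.061],-0.1],[[-0.41,-0.01,0],[0,0,0.061],-0.1],[[-0.41,0.03,0],[0,0,0.061],-0.1]]'

```text
time_s: 1.35
position: [436.1, 187.9, 404.6]
tcp_rot: [[-0.258, 0.966, -0.0], [0.966, 0.258, 0.0], [0.0, -0.0, -1.0]]
contact_force: [0.6, 0.3, -0.1]
gripper_width: 51.1
grasp_force: 0.0
```

Emit:
step_arm --targets '[[[-0.4,0.07,0],[0,0,0.061],-0.1],[[-0.39,0.11,0],[0,0,0.061],-0.1],[[-0.38,0.14,0],[0,0,0.061],-0.1],[[-0.37,0.18,0],[0,0,0.061],-0.1],[[-0.35,0.21,0],[0,0,0.061],-0.1]]'

```text
time_s: 1.98
position: [538.2, -34.1, 404.5]
tcp_rot: [[0.217, 0.976, -0.0], [0.976, -0.217, 0.0], [0.0, -0.0, -1.0]]
contact_force: [0.5, 0.5, 0.4]
gripper_width: 50.9
grasp_force: 0.0
```

```bash
python3 - <<'E'
from h import *
import pickle
P=camera_params("wrist");s=r.get_state();save("wrist","w1.png");pickle.dump(P,open("w1.pkl","wb"))
print(s["position"],s["tcp_rot"],s["gripper_width"],s["contact_force"],P)
E
```

```text
[538.23050873 -34.1449748  404.52807734] [[ 2.16906059e-01  9.76192460e-01 -2.05151089e-04]
 [ 9.76192481e-01 -2.16906046e-01  8.68277755e-05]
 [ 4.02621082e-05 -2.19100421e-04 -9.99999975e-01]] 50.885553519427596 [0.47595855 0.48758166 0.40243417] {'fov_y': 67.51057892931253, 'cx': 317.9884809515717, 'cy': 244.10434657322642, 'k1': 0.019238266134061835, 'extrinsics': array([[ 9.76312025e-01, -2.16364933e-01,  1.02232380e-03,
        -5.33472948e+02],
       [-2.09015035e-01, -9.41904477e-01,  2.62923317e-01,
         5.08638261e+01],
       [-5.59244546e-02, -2.56908877e-01, -9.64816192e-01,
         4.12746596e+02],
       [ 0.00000000e+00,  0.00000000e+00,  0.00000000e+00,
         1.00000000e+00]])}
```

View pics/w1.png

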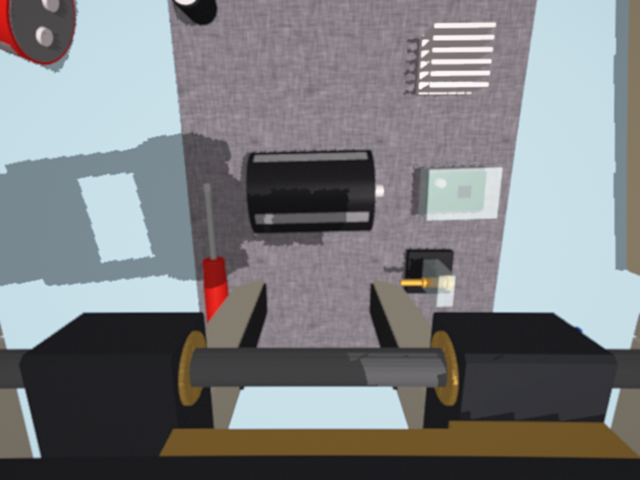

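The wrist view shows the can spanning columns 248–376, rows 151–231, with the stud tip at ≈(384,190). The pin tip is at ≈(401,283), and image down is −mat y.

```bash
python3 - <<'E'
from h import *
import pickle
P=pickle.load(open("w1.pkl","rb"))
R=rot(-.209); f=lambda u,v,z:R.T@(at_z("wrist",u,v,z,P)*[1,1,-1])
g=lambda u,v,z:at_z("wrist",u,v,z,P)
st=g(384,190,41);pt=g(401,283,41);print("stud",st,"pin",pt,"rel in mat (y,x)",R.T@(pt-st))
# mat edge directions
a=[g(169,0,3),g(188,160,3)];b=[g(536,0,3),g(493,325,3)]
for e in(a,b):
    d=e[0]-e[1];print("mat y dir yaw",np.arctan2(d[1],d[0])-np.pi/2)
# can: side silhouettes ends
for z in(60,):
  for q in [((254,152),(372,151)),((250,231),(376,231))]:
    d=g(*q[1],z)-g(*q[0],z);print("can yaw",np.arctan2(d[1],d[0]))
pb,ptp=g(401,283,41),g(425,283,41);d=ptp-pb;print("pin yaw",np.arctan2(d[1],d[0]))
# base edge
d=g(452,250,13)-g(408,250,13);print("base yaw",np.arctan2(d[1],d[0]))
# axis lateral via silhouettes: tangent rays in mat yz plane
o,_=ray("wrist",0,0,P);o2=R.T@o
ang=[]
for v in(151.5,231):
    _,d=ray("wrist",313,v,P);d=R.T@d;ang.append(np.arctan2(d[0],d[2]))   # x=mat y, z down
m=np.mean(ang);h=o[2]-41;print("axis maty",o2[0]+np.tan(m)*h,"half ang",(ang[0]-ang[1])/2, "expect",np.arcsin(38/(h/np.cos(m))),"stud maty",(R.T@st)[0],"pin",(R.T@pt)[0])
print("can end x",(R.T@g(375,190,41))[1],"pin x",(R.T@pt)[1],"stud x",(R.T@st)[1])
E
```

```text
stud [607.64010061 -14.59598216  41.        ] pin [ 608.58010635 -111.8534358    41.        ] rel in mat (y,x) [-94.94598901  21.0986983    0.        ]
mat y dir yaw -0.19751835601404788
mat y dir yaw -0.20536687293060263
can yaw -0.20978514405208898
can yaw -0.2183087627323179
pin yaw -0.2173196705088367
base yaw -0.21818260644193951
axis maty 110.63463077814264 half ang 0.10778790376892534 expect 0.10974242175639268 stud maty 111.79588315664444 pin 16.84989414515218
can end x 588.8674346214706 pin x 618.5442732881767 stud x 597.4455749919512
```

Emit:
step_arm --targets '[[[0.167,-0.009,0.35],[0,0,0],-0.1],[[0.167,-0.009,0.35],[0,0,0],-0.1],[[0.167,-0.01,0.36],[0,0,0],-0.1],[[0,0,0],[0,0,0],-0.1],[[0,0,0],[0,0,0],-0.1]]'

```text
time_s: 2.65
position: [547.7, 26.7, 279.0]
tcp_rot: [[0.213, 0.977, 0.001], [0.977, -0.213, -0.0], [0.0, 0.001, -1.0]]
contact_force: [-0.6, 0.3, 0.3]
gripper_width: 51.4
grasp_force: 0.0
```

```bash
python3 - <<'E'
from h import *
s=r.get_state();p=s["position"];R=np.array(s["tcp_rot"]);q=R.T@p
print(p,q,"rel cap",q-R.T@np.array([542.2,-.1,41]),"tip z",p[2]-186.1,s["contact_force"])
E
```

```text
[547.66278747  26.68925533 278.96142717] [ 142.91104097  529.64802099 -278.41647078] rel cap [ 2.73420249e+01 -1.34033547e-01 -2.37961221e+02] tip z 92.86142716677577 [-0.63908163  0.27690365  0.30522436]
```

Emit:
step_arm --targets '[[[0,0,0.09],[0,0,0],-0.1],[[0,0,0.075],[0,0,0],-0.1],[[0,0,0],[0,0,0],-0.1],[[-0.03,0,-0.004],[0,0,0],-0.1],[[-0.03,0,-0.007],[0,0,0],-0.1]]'

```text
time_s: 3.28
position: [546.1, 19.7, 259.9]
tcp_rot: [[0.214, 0.977, 0.002], [0.977, -0.214, 0.0], [0.001, 0.002, -1.0]]
contact_force: [0.0, 1.9, 6.7]
gripper_width: 51.2
grasp_force: 3.7
```

Emit:
step_arm --targets '[[[-0.061,0,-0.011],[0,0,0],-0.1],[[-0.062,0,-0.009],[0,0,0],-0.1],[[-0.062,0,-0.006],[0,0,0],-0.1],[[-0.063,0,-0.003],[0,0,0],-0.1],[[-0.063,0,0],[0,0,0],-0.1]]'

```text
time_s: 3.9
position: [538.4, -17.0, 264.9]
tcp_rot: [[0.214, 0.977, 0.004], [0.977, -0.214, -0.0], [0.001, 0.004, -1.0]]
contact_force: [-1.1, 0.4, 21.0]
gripper_width: 51.3
grasp_force: 10.2
```

```bash
python3 - <<'E'
from h import *
import pickle
P=camera_params("wrist");s=r.get_state();save("wrist","w2.png");pickle.dump(P,open("w2.pkl","wb"));print(s["position"])
E
```

```text
[538.44748012 -17.04977366 264.86831578]
```

View pics/w2.png

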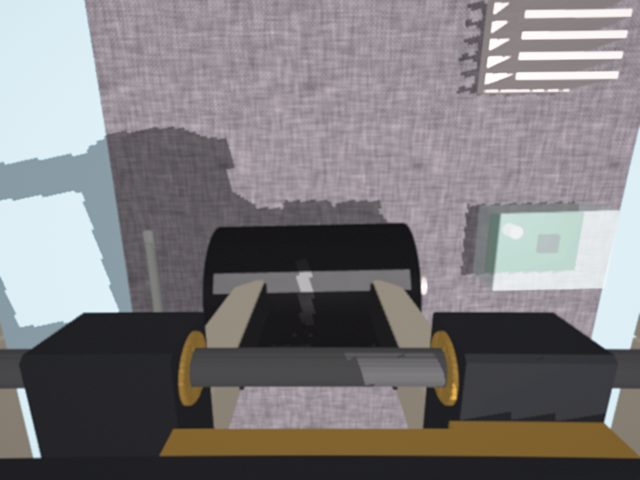

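The can has rolled (its stripe turned) and stays square. The stud is at ≈(424,286) and the fingertips are on the crown.

```bash
cat >> h.py <<'E'
PIN=np.array([608.6,-111.9,41])
def rep(u,v,pk):
    import pickle
    P=pickle.load(open(pk,"rb"));g=at_z("wrist",u,v,41,P);R=rot(-.2157);s=r.get_state()
    print("stud",g,"to go x,y",(R.T@(PIN-g))[:2],"tip rel axis x",(R.T@(np.array(s["position"])-g))[0],"tipz",s["position"][2]-186.1,s["contact_force"],s["time_s"])
E
python3 -c "
from h import *
rep(424,286,'w2.pkl')"
```

```text
stud [601.30958721 -38.65737237  41.        ] to go x,y [-69.98498619  22.79768252] tip rel axis x 7.078056041993541 tipz 78.81294685066226 [-1.3104857   0.60712703 19.13538349] 3.95
```

Emit:
step_arm --targets '[[[-0.06,0,-0.004],[0,0,0],-0.1],[[-0.06,0,-0.002],[0,0,0],-0.1],[[-0.06,0,0],[0,0,0],-0.1],[[-0.06,0,0],[0,0,0],-0.1],[[0,0,0],[0,0,0],-0.1]]'

```text
time_s: 4.58
position: [532.4, -45.5, 265.2]
tcp_rot: [[0.214, 0.977, 0.005], [0.977, -0.214, -0.001], [0.0, 0.005, -1.0]]
contact_force: [5.9, -0.3, 12.8]
gripper_width: 50.9
grasp_force: 6.2
```

Emit:
step_arm --targets '[[[0,0,-0.06],[0,0,0],-0.1],[[0,0,-0.14],[0,0,0],-0.1],[[0.15,0,0],[0,0,0],-0.1],[[0.1,0,0],[0,0,0],-0.1],[[0,0,0],[0,0,0],-0.1]]'

```text
time_s: 5.2
position: [538.2, -14.2, 286.8]
tcp_rot: [[0.212, 0.977, -0.001], [0.977, -0.212, 0.0], [-0.0, -0.001, -1.0]]
contact_force: [-0.4, 0.1, 0.4]
gripper_width: 50.9
grasp_force: 0.0
```

```bash
python3 - <<'E'
from h import *
import pickle
P=camera_params("wrist");s=r.get_state();im=save("wrist","w3.png");pickle.dump(P,open("w3.pkl","wb"));print(s["position"])
# look for bright stud near right of can
for my in (-25,-35,-45):
  st=PIN+rot(-.2157)@np.array([-my+10,-22,0]);print(proj("wrist",st,P))
cv2.imwrite("pics/w3c.png",cv2.resize(im[150:350,160:560,::-1],None,fx=2,fy=2))
E
```

```text
[538.23983323 -14.20159827 286.76037355]
[414.69947204 324.95231171]
[415.73964749 311.76698008]
[416.80686825 298.30843252]
```

View pics/w3c.png

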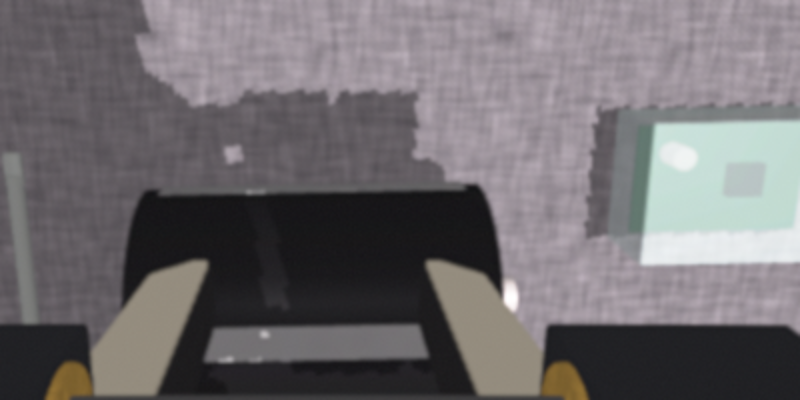

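The can is lying free. The stud is at crop (511,296), which is image (415.5,298), and the can looks nearly square.

```bash
python3 -c "
from h import *
rep(415.5,298,'w3.pkl')
P=__import__('pickle').load(open('w3.pkl','rb'))
a=at_z('wrist',160+155/2,150+191/2,55,P);b=at_z('wrist',160+475/2,150+185.5/2,55,P);print(np.arctan2(*(b-a)[[1,0]]))"
```

```text
stud [598.04653667 -53.05457925  41.        ] to go x,y [-55.22301369  22.90366545] tip rel axis x 24.651522397460276 tipz 100.6628430978312 [-0.39194715  0.475858   -0.01438752] 5.25
-0.19537384892880794
```

Emit:
step_arm --targets '[[[0.022,0,0.1],[0,0,0],-0.1],[[0,0,0.13],[0,0,0],-0.1],[[0,0,0],[0,0,0],-0.1],[[-0.03,0,-0.004],[0,0,0],-0.1],[[-0.03,0,-0.007],[0,0,0],-0.1]]'

```text
time_s: 5.88
position: [537.3, -19.9, 260.9]
tcp_rot: [[0.214, 0.977, 0.001], [0.977, -0.214, 0.001], [0.001, 0.001, -1.0]]
contact_force: [-1.1, 1.6, 9.7]
gripper_width: 51.4
grasp_force: 5.4
```

Emit:
step_arm --targets '[[[-0.061,0,-0.012],[0,0,0],-0.1],[[-0.062,0,-0.01],[0,0,0],-0.1],[[-0.062,0,-0.007],[0,0,0],-0.1],[[-0.063,0,-0.004],[0,0,0],-0.1],[[-0.063,0,0],[0,0,0],-0.1]]'

```text
time_s: 6.5
position: [529.5, -56.8, 265.2]
tcp_rot: [[0.214, 0.977, 0.002], [0.977, -0.214, -0.0], [0.0, 0.002, -1.0]]
contact_force: [2.6, -0.1, 11.0]
gripper_width: 51.1
grasp_force: 5.2
```

Emit:
step_arm --targets '[[[-0.06,0,-0.004],[0,0,0],-0.1],[[-0.06,0,-0.002],[0,0,0],-0.1],[[-0.06,0,0],[0,0,0],-0.1],[[-0.05,0,0],[0,0,0],-0.1],[[0,0,0],[0,0,0],-0.1]]'

```text
time_s: 7.12
position: [523.1, -83.6, 265.3]
tcp_rot: [[0.214, 0.977, -0.001], [0.977, -0.214, 0.0], [-0.0, -0.001, -1.0]]
contact_force: [1.7, -0.4, 2.9]
gripper_width: 50.8
grasp_force: 0.9
```

Emit:
step_arm --targets '[[[0,0,-0.06],[0,0,0],-0.1],[[0,0,-0.14],[0,0,0],-0.1],[[0.15,0,0],[0,0,0],-0.1],[[0.1,0,0],[0,0,0],-0.1],[[0,0,0],[0,0,0],-0.1]]'

```text
time_s: 7.75
position: [529.8, -52.7, 289.3]
tcp_rot: [[0.212, 0.977, -0.001], [0.977, -0.212, 0.0], [0.0, -0.001, -1.0]]
contact_force: [-0.2, 0.0, -0.8]
gripper_width: 51.0
grasp_force: 0.0
```

```bash
python3 - <<'E'
from h import *
import pickle
P=camera_params("wrist");s=r.get_state();im=save("wrist","w4.png");pickle.dump(P,open("w4.pkl","wb"));print(s["position"])
cv2.imwrite("pics/w4c.png",cv2.resize(im[150:350,160:560,::-1],None,fx=2,fy=2))
E
```

```text
[529.83993404 -52.73584548 289.30099147]
```

View pics/w4c.png

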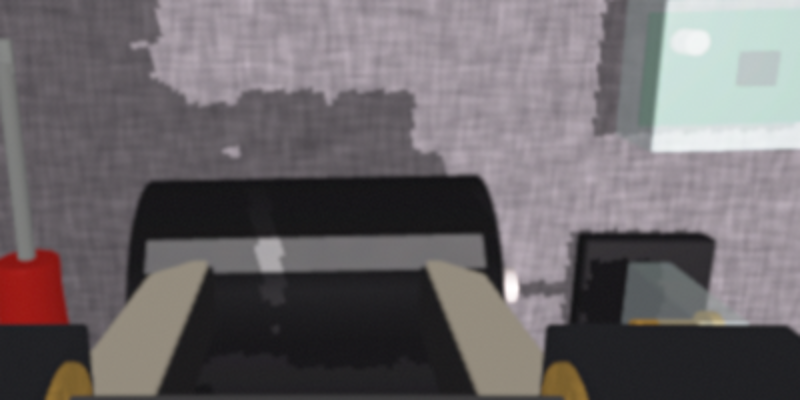

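The stud is at crop (512,286), which is image (416,293). The test pin's base is at the right and untouched.

```bash
python3 -c "
from h import *
rep(416,293,'w4.pkl')
P=__import__('pickle').load(open('w4.pkl','rb'))
a=at_z('wrist',160+150/2,150+183.5/2,55,P);b=at_z('wrist',160+480/2,150+177/2,55,P);print(np.arctan2(*(b-a)[[1,0]]))
a=at_z('wrist',160+146/2,150+241/2,75,P);b=at_z('wrist',160+484/2,150+235/2,75,P);print(np.arctan2(*(b-a)[[1,0]]))"
```

```text
stud [591.04034115 -89.23783565  41.        ] to go x,y [-18.37869385  22.00315714] tip rel axis x 22.04172700824872 tipz 103.15206796625003 [ 1.21608333  0.12147005 -0.60419333] 7.8
-0.19285027828389564
-0.19450846155203427
```

Emit:
step_arm --targets '[[[0.044,0,0.1],[0,0,0],-0.1],[[0,0,0.15],[0,0,0],-0.1],[[0,0,0],[0,0,0],-0.1],[[-0.03,0,-0.004],[0,0,0],-0.1],[[-0.03,0,-0.007],[0,0,0],-0.1]]'

```text
time_s: 8.43
position: [529.5, -55.9, 260.8]
tcp_rot: [[0.214, 0.977, 0.001], [0.977, -0.214, 0.0], [0.001, 0.001, -1.0]]
contact_force: [-1.2, 3.3, 11.0]
gripper_width: 51.1
grasp_force: 5.5
```

Emit:
step_arm --targets '[[[-0.061,0,-0.012],[0,0,0],-0.1],[[-0.062,0,-0.01],[0,0,0],-0.1],[[-0.05,0,-0.007],[0,0,0],-0.1],[[-0.03,0,-0.003],[0,0,0],-0.1],[[0,0,0],[0,0,0],-0.1]]'

```text
time_s: 9.05
position: [524.4, -80.1, 264.6]
tcp_rot: [[0.214, 0.977, 0.002], [0.977, -0.214, -0.0], [0.0, 0.002, -1.0]]
contact_force: [2.5, 0.3, 9.9]
gripper_width: 51.4
grasp_force: 4.5
```

```bash
python3 - <<'E'
from h import *
import pickle
P=camera_params("wrist");s=r.get_state();im=save("wrist","w5.png");pickle.dump(P,open("w5.pkl","wb"));print(s["position"],s["contact_force"])
cv2.imwrite("pics/w5c.png",cv2.resize(im[150:350,160:560,::-1],None,fx=2,fy=2))
E
```

```text
[524.35242918 -80.08141147 264.647224  ] [2.4876028  0.2699617  9.87005304]
```

View pics/w5c.png

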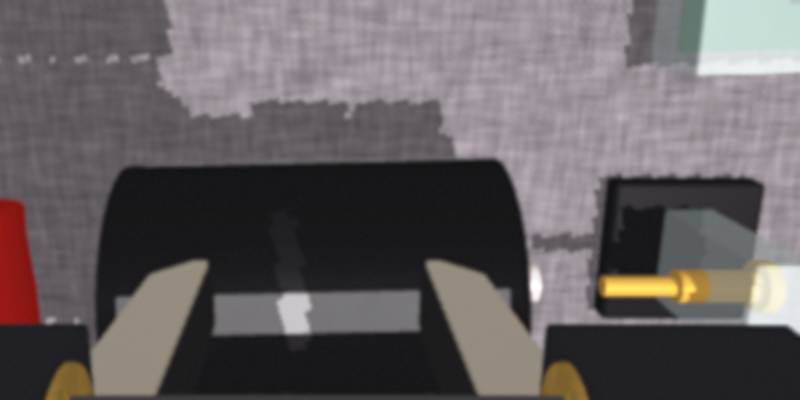

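The stud tip is at crop (537,283) and the pin tip at crop (601,287), so they are nearly in line.

```bash
python3 -c "
from h import *
rep(428.5,291.5,'w5.pkl')
P=__import__('pickle').load(open('w5.pkl','rb'))
g=lambda u,v,z:at_z('wrist',160+u/2,150+v/2,z,P)
st=g(537,283,41);p=g(601,287,41);q=g(675,287.5,41);d=q-p
yw=np.arctan2(d[1],d[0]);print('pin',p,'yaw',yw,(rot(yw).T@(p-st))[:2],(rot(-.2157).T@(p-st))[:2])
b=g(755,183,13)-g(612,181,13);print('base yaw',np.arctan2(b[1],b[0]))
b=g(497,161,55)-g(125,168,55);print('can yaw',np.arctan2(b[1],b[0]))
"
```

```text
stud [ 588.7507951  -105.77558644   41.        ] to go x,y [-1.73414104 20.70005148] tip rel axis x 11.399394428462191 tipz 78.54912137946943 [2.35681646 0.20295923 8.83590666] 9.1
pin [ 607.63615422 -111.23776623   41.        ] yaw -0.2213321062884073 [-1.18304262 19.62377657] [-1.29354647 19.61680235]
base yaw -0.2308084746274468
can yaw -0.19667316807790666
```

Emit:
step_arm --targets '[[[-0.012,0,-0.001],[0,0,0],-0.1],[[-0.012,0,-0.001],[0,0,0],-0.1],[[0,0,0],[0,0,0],-0.1],[[0,0,0],[0,0,0],-0.1],[[0,0,-0.03],[0,0,0],-0.1]]'

```text
time_s: 9.72
position: [523.4, -82.6, 267.4]
tcp_rot: [[0.214, 0.977, -0.001], [0.977, -0.214, 0.0], [-0.0, -0.001, -1.0]]
contact_force: [-0.6, -0.4, -0.1]
gripper_width: 51.1
grasp_force: 0.0
```

Emit:
step_arm --targets '[[[0,0,-0.1],[0,0,0],-0.1],[[0,0,-0.3],[0,0,0],-0.1],[[0.3,0,-0.3],[0,0,0],-0.1],[[0.3,0,-0.2],[0,0,0],-0.1],[[0,0,0],[0,0,0],-0.1]]'

```text
time_s: 10.35
position: [539.2, -10.5, 378.9]
tcp_rot: [[0.211, 0.977, 0.003], [0.977, -0.211, 0.0], [0.001, 0.003, -1.0]]
contact_force: [-0.1, -0.7, -0.3]
gripper_width: 51.2
grasp_force: 0.0
```

```bash
python3 - <<'E'
from h import *
import pickle
P=camera_params("wrist");s=r.get_state();im=save("wrist","w6.png");pickle.dump(P,open("w6.pkl","wb"));print(s["position"],s["contact_force"])
c=proj("wrist",PIN,P);print(c)
u,v=int(min(max(c[0]-130,0),440)),int(min(max(c[1]-80,0),330));print(u,v)
cv2.imwrite("pics/w6c.png",cv2.resize(im[v:v+150,u:u+200,::-1],None,fx=4,fy=4))
E
```

```text
[539.16146061 -10.52526712 378.87189936] [-0.0682059  -0.6510528  -0.31222477]
[408.24519713 315.77239804]
278 235
```

View pics/w6c.png

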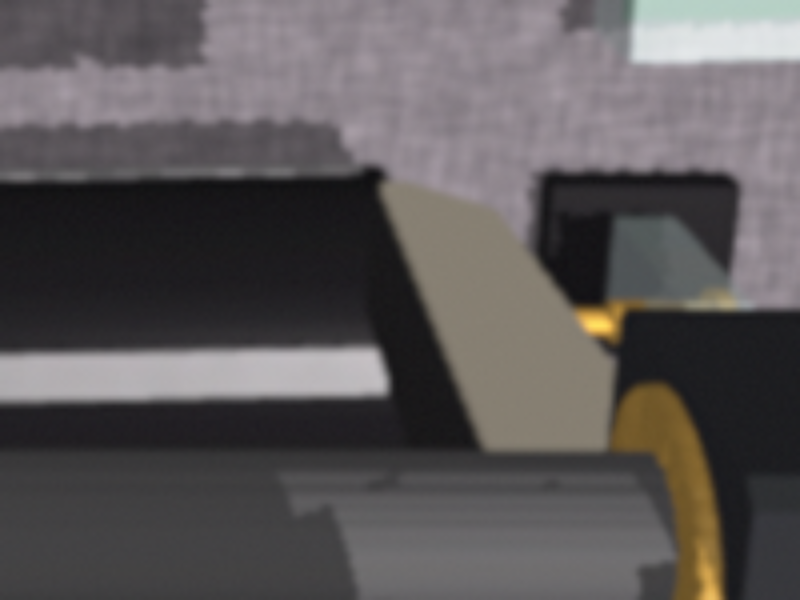

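The finger hides the stud, so I'll move the hand on to the far side at height for a clear view.

Emit:
step_arm --targets '[[[-0.4,0,-0.1],[0,0,0],-0.1],[[-0.4,0,-0.1],[0,0,0],-0.1],[[-0.4,0,0],[0,0,0],-0.1],[[-0.2,0,0],[0,0,0],-0.1],[[0,0,0],[0,0,0],-0.1]]'

```text
time_s: 11.02
position: [502.3, -178.1, 399.6]
tcp_rot: [[0.217, 0.976, -0.002], [0.976, -0.217, 0.0], [-0.0, -0.002, -1.0]]
contact_force: [0.4, 0.2, -0.9]
gripper_width: 50.9
grasp_force: 0.0
```

```bash
python3 - <<'E'
from h import *
import pickle
P=camera_params("wrist");s=r.get_state();im=save("wrist","w7.png");pickle.dump(P,open("w7.pkl","wb"));print(s["position"],s["time_s"])
print(proj("wrist",PIN,P))
cv2.imwrite("pics/w7c.png",cv2.resize(im[40:340,200:600,::-1],None,fx=2,fy=2))
E
```

```text
[ 502.25791487 -178.09175558  399.62522272] 11.025
[417.4904884  130.76554216]
```

View pics/w7c.png

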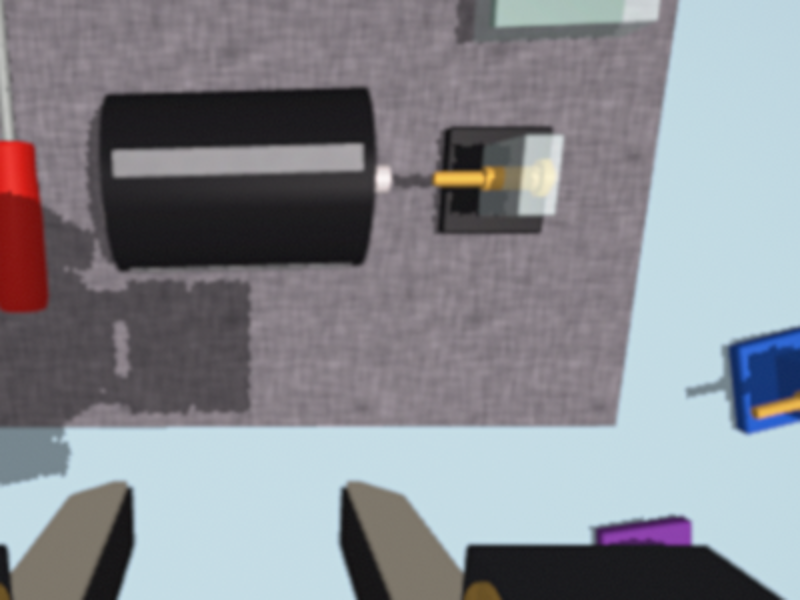

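The stud tip at (391,179) and the pin tip at (435,179) are in line. The can lies about 1.5° off square with a gap of about 20 mm, and the hand is clear.

```bash
python3 -c "
from h import *
print(job.sign_off())"
```

```text
the job is handed in; nothing more can be done
None
```

The capacitor was rolled about 95 mm in three strokes on its top. It now lies still with the stud in line with the brass pin (gap about 20 mm, about 1.5° off square), the hand is clear, and the job is handed in.

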